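# Change the paper roll on the studio's tape stand

## Robot

A 6-joint arm with a two-finger parallel gripper is mounted at the origin on the work surface. World frame = base frame: x ahead of the robot, y to its left, z up, the work surface at z = 0. Lengths are in m, angles in rad, forces in N, time in s.
With the tool pointing down it reaches from about 0.325 to 0.875 m from the base axis. Payload 4.4 kg.
Tool frame: the origin (TCP) lies at the very end of the fingers, on their centre line; the grasp point (between the pads) lies 19 mm behind it; z points along the fingers, y is the line along which they close (so a half turn about z gives the same grasp; the last joint's range is limited). The gripper opens to 85 mm and grips with 20 to 120 N. Pads are 22 mm wide; open, the fingers measure 114 mm over their backs; the gripper's body (76 mm by 85 mm) begins 54 mm behind the grasp point. The pads swing forward as they close: fully open they stand 13 mm farther back than shut.
Start: joints at [1.081, 0.207, 1.542, -0, 1.393, -0.15], TCP at [0.191, 0.542, 0.231] pointing down, gripper open.
Joint ranges: [-2.73, 2.73], [-0.86, 2.22], [0.23, 2.46], [-1.11, 4.25], [0.08, 2.63], [-2.82, 2.82]. Speed limits (rad/s): [2.79, 2.79, 3.14, 3.14, 3.14, 3.14].

## Interface

Orientations are given as a unit quaternion [w, x, y, z].
In Python, from bench import get_state, read_camera, camera_info, job_done gives the robot as it stands.
- The arm moves only by the tool move_arm, never from a script. Its argument "deltas" is a list that holds one entry, the list of rows, each a list of 7 numbers: the shift along the tool's x, y, z in units of 0.04 m (1.0 is 0.04 m), then the turn, a rotation vector about the tool's x, y, z in units of pi rad (1.0 is pi rad), then the finger opening in mm, from 0 to 85.4. In form: [[[dx, dy, dz, rx, ry, rz, jaw], ...]]. A call has 1 to 12 rows; each row shifts and turns the commanded pose from where the row before left it, along the tool's axes as they then stand; what a row does not reach is not made up. A row lasts 1/8 s, in which the tool goes at most 62.5 mm and 10.7 degrees, less where a joint would pass 70% of its speed; a pose out of reach is approached as far as the arm can. A call with a number of a shift or a turn outside -1 to 1 is refused whole. A call with a gripper value outside its range is refused whole. The fingers move at their own pace and stop on an object; "squeeze" is the grip in N (left out, the last holds). Time passes only in rows, so rows that do not move let the fingers close. It gives the time, the measured TCP pose, the force, the opening and the grip force at its end, in the units of the state.
- get_state(): the state, without advancing time (a new reading comes with each control period).
- read_camera(name): name is "scene" or "top"; returns (picture, depth): 400x640x3 uint8, blue, green, red; 400x640 float32, m along the optical axis (not along the pixel's ray), 0 where there is no reading.
- camera_info(name): a dict with "fx", "fy", "cx", "cy" (pixels), "dist" ([k1, k2, p1, p2, k3] as OpenCV has them; the pictures are not rectified), "xyz" and "rotation" of the camera in the world. Camera axes: x right, y down, z forward; pixel columns grow to the right and rows downward; lengths in m; the calibration is good to about 2 mm. A picture is of the moment at which its call begins. camera_info takes no time and is no camera call.
- job_done(): hands the job in; it is judged then, once.
The state is a dict: "time": time; "joint_pos": joint angles; "qvel": joint speeds; "joint_torque": joint torques, N m; "position": TCP position; "eef_rot": TCP orientation; "force": force on the tool from outside, world axes, zero at the start; "ft_torque": the same for the moment, N m; "grip_width": opening from 0.0 (shut) to 1.0 (fully open); "gripper_force": force on a finger pad.
Only numpy, scipy, OpenCV 4.12 (cv2) and the standard library are available. Lean on these libraries where they do the work, as an engineer would, in place of code of your own. Each camera call takes 0.05 s, during which the arm holds its last target. There are 200 camera calls.

## Task

The upright roll stand on the studio table still carries a used-up cardboard core. Lift the empty core off the spindle and put it in the wooden tray, then fit the taller of the two paper rolls onto the spindle, lowering it gently (do not let it drop) until it stands fully down on the base. Leave the other things where they are.

Things in the scene. Friction and masses are not known exactly. Their poses are not given: they have to be found in the camera images.
- stand: Fixed roll stand. Grey plate 170 x 100 x 12 mm (65 mm to -x, 105 mm to +x of the spindle). Origin on the table under the spindle axis, z up. Steel spindle, 26 mm diameter, its tip 98 mm above the table; the top 16 mm taper to 14 mm. A grey tear bar 10 mm thick, 70 mm wide along y, stands 92 mm from the spindle on the +x side, top 90 mm above the table.
- stand_seat (a point): Point on the spindle axis at the plate's top (12 mm above the table), where a roll's lower end rests; axes as the stand.
- core: Empty cardboard tube, 36 mm outer and 31 mm inner diameter, 114 mm long, about 30 g, rigid; at the start it stands loosely on the stand's spindle, its lower end on the plate. Origin at the centre of its lower end, z along its axis (up at the start).
- core_mid (a point): Centre of the empty core, halfway along its axis (57 mm from either end).
- tall_roll: Full paper roll standing on the table: white paper 60 mm in diameter and 110 mm long on a cardboard core that sticks out 2 mm at both ends (114 mm in all); bore 31 mm right through; about 250 g, rigid. Origin at the centre of its lower end, z along its axis (up).
- tall_roll_mid (a point): Centre of the tall roll, halfway along its axis (57 mm from either end).
- short_roll: The other paper roll, not wanted: 84 mm in diameter, 54 mm high, 40 mm bore, standing on the table. It may change places with the tall roll. Origin at the centre of its lower end.
- tray: Fixed open wooden tray 200 (x) x 150 (y) x 50 mm high, walls and floor 6 mm thick. Origin at the centre of its underside, z up.
- bottle: Clear water bottle, 64 mm in diameter, 190 mm tall, bystander. Origin at the centre of its foot.
- carton: Black flat carton 50 x 85 x 25 mm lying on the table, bystander. Origin at the centre of its underside.
- mug: White mug 80 mm in diameter, 90 mm high, handle on its +y side, bystander. Origin at the centre of its foot.

How it is judged:
By the outcome, as a careful person would: the job done as asked, in the order asked, and still so for the second after the job is handed in, with the robot touching nothing.
It also fails if it takes over 59 s, if anything falls off the work surface, if the arm or the gripper's body presses on something with over 40 N, if the wrist force passes 120 N, or if a joint passes its speed limit or range.

## Working session

There is one attempt and no reset: what is moved stays moved. The work goes in short steps, Python scripts to look and compute and a tool call to move; the robot and the scene stay as the last step left them, time stands still between calls to the robot, and variables do not carry over. Pictures are saved under pics/ and viewed, at most 10 in all, crops included, and the job is handed in when it is done.

Besides the shell and the picture viewer there is one more tool, called after "Emit:" as name(argument=value, ...) on one line, values as JSON. move_arm: Moves the arm, as the interface text tells. Its arguments: {"type":"object","properties":{"deltas":{"type":"array"},"squeeze":{"type":"number"}},"required":["deltas"]}

```bash
mkdir -p pics; ls
python3 - <<'E'
from bench import *
import cv2,numpy as np
s=get_state();print({k:np.round(v,3) for k,v in s.items()})
for n in("scene","top"):
    i,d=read_camera(n);cv2.imwrite(f"pics/{n}0.png",i);np.save(f"pics/{n}0.npy",d)
    print(n,camera_info(n), (d>0).mean())
E
```

```text
pics
{'time': np.float64(0.0), 'joint_pos': array([ 1.082,  0.207,  1.543,  0.   ,  1.393, -0.151]), 'qvel': array([ 0.001, -0.001,  0.001, -0.002, -0.   ,  0.001]), 'joint_torque': array([-1.0000e-03, -3.8303e+01, -2.9160e+01, -0.0000e+00,  1.1000e-02,
        0.0000e+00]), 'position': array([0.191, 0.542, 0.23 ]), 'eef_rot': array([-0.   ,  0.169,  0.986, -0.001]), 'force': array([-1.026, -0.451, -0.363]), 'ft_torque': array([0.018, 0.029, 0.022]), 'gripper_force': np.float64(0.0), 'grip_width': np.float64(0.998)}
scene {'fx': 503.1515892343104, 'fy': 503.1515892343104, 'cx': 328.2768643881918, 'cy': 198.55170924783388, 'dist': array([-0.14789224,  0.        ,  0.        ,  0.        ,  0.        ]), 'xyz': array([1.41532631, 0.14022442, 1.02325273]), 'rotation': array([-0.23454799,  0.60952765,  0.70393217, -0.27918235])} 0.9960625
top {'fx': 445.81619479244, 'fy': 445.81619479244, 'cx': 314.3277910662359, 'cy': 198.6974386695747, 'dist': array([0.01839638, 0.        , 0.        , 0.        , 0.        ]), 'xyz': array([0.36489682, 0.00953974, 1.26608231]), 'rotation': array([ 0.05120558, -0.69855589,  0.71124627, -0.05938354])} 0.9960859375
```

View pics/scene0.png

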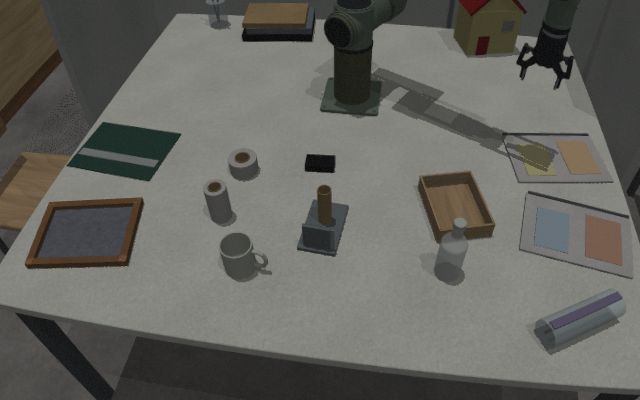

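View pics/top0.png

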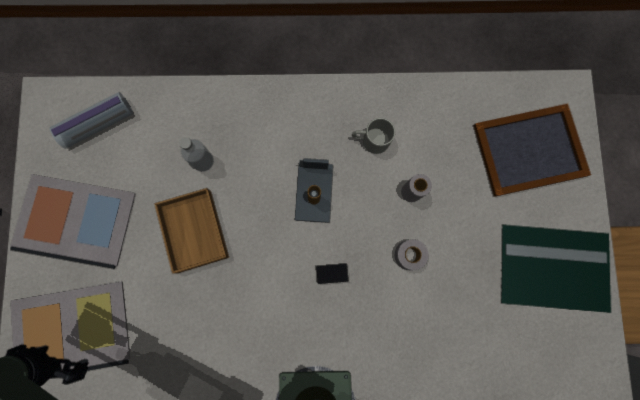

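The top view shows the core on its stand at about (313,194), the tall roll at (419,185), the short roll at (411,254), the tray at (190,230), the bottle at (197,155), the mug at (378,135) and the carton at (332,273). The scene view shows the same layout: core top (324,190), tall roll top (216,187).

```bash
cat > h.py <<'E'
from bench import *
import cv2,numpy as np
from scipy.spatial.transform import Rotation as R
def cam(n):
    c=camera_info(n);K=np.array([[c['fx'],0,c['cx']],[0,c['fy'],c['cy']],[0,0,1]])
    q=c['rotation'];return K,c['dist'],c['xyz'],R.from_quat([q[1],q[2],q[3],q[0]]).as_matrix()
def rays(n,px):
    K,D,t,M=cam(n);u=cv2.undistortPoints(np.float64(px).reshape(-1,1,2),K,D)[:,0]
    return t,np.c_[u,np.ones(len(u))]@M.T
def plane(n,px,z):
    t,r=rays(n,px);return t+r*((z-t[2])/r[:,2])[:,None]
def cloud(n,d):
    v,u=np.mgrid[:400,:640];t,r=rays(n,np.c_[u.ravel(),v.ravel()])
    return (t+r*d.ravel()[:,None]).reshape(400,640,3)
def circ(p):
    A=np.c_[2*p,np.ones(len(p))];s=np.linalg.lstsq(A,(p**2).sum(1),rcond=None)[0]
    return s[:2],np.sqrt(s[2]+s[:2]@s[:2])
E
python3 - <<'E'
from h import *
for n in("scene","top"):
    P=cloud(n,np.load(f"pics/{n}0.npy"));z=P[...,2]
    tab=(abs(z)<.02)&(P[...,0]>.3)&(P[...,0]<.8)&(abs(P[...,1])<.4)
    print(n,"table z",np.median(z[tab]),z[tab].std())
    m=((z>.018)&(P[...,0]>.25)&(P[...,0]<.85)&(abs(P[...,1])<.45)).astype(np.uint8)
    k,l,st,c=cv2.connectedComponentsWithStats(m)
    for i in range(1,k):
        if st[i,4]>60:
            q=P[l==i];h=np.percentile(q[:,2],97);t=q[q[:,2]>h-.006]
            (cx,cy),(w,hh),a=cv2.minAreaRect(q[:,:2].astype(np.float32))
            print(n,c[i].round(),"h",h.round(3),"top mid",((t.min(0)+t.max(0))/2).round(4),"ext",np.ptp(t,0).round(3)," rect",np.round([cx,cy,w,hh,a],3))
# tops by colour edges: crop montage
a=cv2.imread("pics/top0.png")[120:300,280:450];b=cv2.imread("pics/scene0.png")[140:280,190:360]
cv2.imwrite("pics/m.png",np.hstack([cv2.resize(a,(400,424),interpolation=2),cv2.resize(b,(400,424),interpolation=2)]))
E
```

```text
scene table z 0.00033960847990233134 0.0037494703617542086
scene [242. 161.] h 0.056 top mid [ 0.4036 -0.272   0.0546] ext [0.086 0.083 0.01 ]  rect [ 4.0500e-01 -2.7100e-01  8.5000e-02  8.7000e-02  8.5262e+01]
scene [320. 161.] h 0.029 top mid [ 0.3565 -0.0521  0.0273] ext [0.055 0.085 0.008]  rect [ 0.357 -0.053  0.06   0.084  7.999]
scene [454. 224.] h 0.188 top mid [0.6874 0.3134 0.1883] ext [0.031 0.027 0.012]  rect [0.54  0.344 0.341 0.173 9.587]
scene [217. 199.] h 0.115 top mid [ 0.5839 -0.2875  0.1135] ext [0.06  0.057 0.01 ]  rect [ 0.585 -0.286  0.064  0.058 21.04 ]
scene [324. 203.] h 0.127 top mid [ 0.5676 -0.0058  0.1249] ext [0.037 0.036 0.008]  rect [ 5.6900e-01 -5.0000e-03  3.7000e-02  3.9000e-02  6.3977e+01]
scene [318. 236.] h 0.092 top mid [ 0.6588 -0.0069  0.0906] ext [0.017 0.079 0.009]  rect [ 6.5900e-01 -7.0000e-03  8.1000e-02  1.5000e-02  8.5901e+01]
scene [239. 253.] h 0.09 top mid [ 0.7387 -0.1919  0.089 ] ext [0.08  0.078 0.009]  rect [ 0.746 -0.182  0.11   0.08  55.684]
top table z 0.0002735595589873352 0.0038929706864814194
top [376. 134.] h 0.092 top mi
[... 306 characters left out ...]
 0.516 -0.018  0.298  0.078  4.433]
top [417. 187.] h 0.116 top mid [ 0.4868 -0.1526  0.6879] ext [0.244 0.324 1.156]  rect [ 0.471 -0.158  0.059  0.393 40.782]
top [314. 194.] h 0.13 top mid [ 0.4727 -0.0049  0.6949] ext [0.216 0.031 1.142]  rect [ 4.7300e-01 -2.0000e-03  3.3000e-02  2.1600e-01  8.7503e+01]
top [187. 229.] h 0.054 top mid [0.4781 0.2217 0.657 ] ext [0.227 0.424 1.218]  rect [0.479 0.222 0.228 0.425 0.095]
top [412. 254.] h 0.057 top mid [ 0.4005 -0.1507  0.6584] ext [0.081 0.32  1.215]  rect [ 4.0300e-01 -1.5100e-01  3.2000e-01  8.1000e-02  8.9037e+01]
top [332. 273.] h 0.03 top mid [ 0.3533 -0.0523  0.029 ] ext [0.053 0.085 0.009]  rect [ 0.353 -0.052  0.05   0.085  3.659]
```

View pics/m.png

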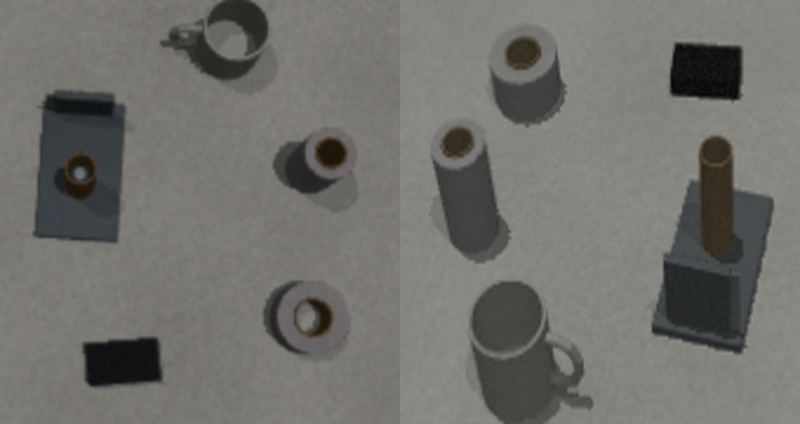

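The crop shows the core on the spindle, the tear bar on the +x side, and both rolls upright with clear surroundings. I'll refine the key points, ignoring missing depth.

Run:
```python
from h import *
for n in("scene","top"):
    I=cv2.imread(f"pics/{n}0.png").astype(int);d=np.load(f"pics/{n}0.npy");P=cloud(n,d);z=P[...,2]
    def box(x,y,r,lo,hi): return (d>0)&(np.hypot(P[...,0]-x,P[...,1]-y)<r)&(z>lo)&(z<hi)
    for nm,x,y,r,lo,hi in(("core",.568,-.006,.03,.116,.14),("tall",.584,-.287,.045,.105,.125),("bar",.659,-.007,.05,.08,.1)):
        q=P[box(x,y,r,lo,hi)];c,rad=cv2.minEnclosingCircle(q[:,:2].astype(np.float32))
        print(n,nm,np.round(c,4),round(rad,4),q.mean(0).round(4),np.round(cv2.minAreaRect(q[:,:2].astype(np.float32)),4) if 0 else np.round(cv2.minAreaRect(q[:,:2].astype(np.float32))[2],1))
    m=box(.49,.31,.16,.035,.065)&(I[...,2]-I[...,0]>15)
    print(n,"tray",[np.round(v,3) for v in cv2.minAreaRect(P[m][:,:2].astype(np.float32))])
    m=(I[...,2]-I[...,0]>12).astype(np.uint8)
    k,l,st,c=cv2.connectedComponentsWithStats(m)
    for i in range(1,k):
        if st[i,4]>40:
            for nm,h,x,y in(("core",.126,.568,-.006),("tall",.114,.584,-.287)):
                p=plane(n,[c[i]],h)[0]
                if np.hypot(p[0]-x,p[1]-y)<.03: print(n,nm,"brown centroid",p.round(4),st[i,4])
```

```text
scene core [ 0.5678 -0.0058] 0.0193 [ 0.5681 -0.0055  0.1226] 46.8
scene tall [ 0.5858 -0.2894] 0.0336 [ 0.5857 -0.2864  0.1116] 7.8
scene bar [ 0.6593 -0.0068] 0.0396 [ 0.6606 -0.0086  0.0877] 83.0
scene tray [array([0.481, 0.332]), array([0.208, 0.154]), np.float64(15.145)]
scene tall brown centroid [ 0.5829 -0.2867  0.114 ] 117
top core [ 0.5643 -0.0048] 0.0178 [ 0.5644 -0.0047  0.1248] 89.0
top tall [ 0.5798 -0.2851] 0.0305 [ 0.5794 -0.2844  0.1113] 42.3
top bar [ 0.6548 -0.007 ] 0.0385 [ 0.6554 -0.0085  0.0884] 84.8
top tray [array([0.478, 0.335]), array([0.201, 0.154]), np.float64(15.858)]
top tall brown centroid [ 0.5801 -0.2854  0.114 ] 154
top core brown centroid [ 0.5571 -0.004   0.126 ] 159
```

Emit:
move_arm(deltas=[[[0, 0, 0, 0, 0, -0.054, 85], [0, 0, 0, 0, 0, -0.054, 85]]])

```text
time: 0.35
position: [0.1909, 0.5419, 0.2306]
eef_rot: [-0.0, -0.003, 1.0, -0.001]
force: [0.1, 0.3, -0.3]
grip_width: 0.996
gripper_force: 0.0
```

Emit:
move_arm(deltas=[[[-0.67, -0.977, 0, 0, 0, 0, 85], [-0.67, -0.977, 0, 0, 0, 0, 85], [-0.67, -0.977, 0, 0, 0, 0, 85], [-0.67, -0.977, 0, 0, 0, 0, 85], [-0.67, -0.977, 0, 0, 0, 0, 85], [-0.67, -0.977, 0, 0, 0, 0, 85], [-0.67, -0.977, 0, 0, 0, 0, 85], [-0.67, -0.977, 0, 0, 0, 0, 85], [-0.67, -0.977, 0, 0, 0, 0, 85], [-0.67, -0.977, 0, 0, 0, 0, 85], [-0.67, -0.977, 0, 0, 0, 0, 85], [-0.67, -0.977, 0, 0, 0, 0, 85]]])

```text
time: 1.85
position: [0.5133, 0.0721, 0.2308]
eef_rot: [-0.0, -0.0, 1.0, 0.0]
force: [-0.5, 0.3, -0.7]
grip_width: 0.994
gripper_force: 0.0
```

Emit:
move_arm(deltas=[[[-0.67, -0.977, 0, 0, 0, 0, 85], [-0.67, -0.977, 0, 0, 0, 0, 85], [0, 0, 0, 0, 0, 0, 85], [0, 0, 0, 0, 0, 0, 85]]])

```text
time: 2.35
position: [0.5658, -0.0043, 0.2305]
eef_rot: [-0.001, -0.0, 1.0, 0.0]
force: [-0.3, 0.2, 0.5]
grip_width: 0.995
gripper_force: 0.0
```

Emit:
move_arm(deltas=[[[0, 0, 0.76, 0, 0, 0, 85], [0, 0, 0.76, 0, 0, 0, 85], [0, 0, 0.76, 0, 0, 0, 85], [0, 0, 0.76, 0, 0, 0, 85], [0, 0, 0.76, 0, 0, 0, 85], [0, 0, 0, 0, 0, 0, 85]]], squeeze=25)

```text
time: 3.1
position: [0.563, -0.0027, 0.0766]
eef_rot: [-0.004, -0.001, 1.0, 0.001]
force: [-0.8, 0.7, 0.6]
grip_width: 0.997
gripper_force: 0.0
```

Emit:
move_arm(deltas=[[[0, 0, 0, 0, 0, 0, 28], [0, 0, 0, 0, 0, 0, 28], [0, 0, 0, 0, 0, 0, 28], [0, 0, 0, 0, 0, 0, 28], [0, 0, 0, 0, 0, 0, 28], [0, 0, 0, 0, 0, 0, 28], [0, 0, 0, 0, 0, 0, 28], [0, 0, 0, 0, 0, 0, 28]]], squeeze=25)

```text
time: 4.1
position: [0.5678, -0.0047, 0.0809]
eef_rot: [0.001, -0.0, 1.0, -0.0]
force: [-0.5, 0.9, 6.7]
grip_width: 0.421
gripper_force: 24.6
```

Emit:
move_arm(deltas=[[[0, 0, -0.1, 0, 0, 0, 28], [0, 0, -0.3, 0, 0, 0, 28], [0, 0, -0.45, 0, 0, 0, 28], [0, 0, -0.5, 0, 0, 0, 28], [0, 0, -0.5, 0, 0, 0, 28], [0, 0, -0.5, 0, 0, 0, 28], [0, 0, -0.5, 0, 0, 0, 28], [0, 0, -0.5, 0, 0, 0, 28], [0, 0, 0, 0, 0, 0, 28]]])

```text
time: 5.22
position: [0.5683, -0.0049, 0.2166]
eef_rot: [0.003, -0.0, 1.0, -0.001]
force: [-0.4, 0.1, -0.2]
grip_width: 0.423
gripper_force: 25.0
```

Run:
```python
from h import *
s=get_state();print(s['position'],s['eef_rot'],s['joint_pos'].round(2))
i,d=read_camera("scene");cv2.imwrite("pics/s1.png",i);j,d2=read_camera("top");cv2.imwrite("pics/t1.png",j)
a=i[100:280,240:400];b=j[130:260,240:380]
cv2.imwrite("pics/m1.png",np.hstack([cv2.resize(a,(390,440),interpolation=2),cv2.resize(b,(400,440),interpolation=2)]))
P=cloud("top",d2);m=(d2>0)&(abs(P[...,2]-.098)<.012)&(np.hypot(P[...,0]-.566,P[...,1]+.005)<.03)
print("spindle?",P[m].mean(0) if m.any() else None,m.sum())
```

```text
[ 0.5683206 -0.0049125  0.2165651] [ 3.00865073e-03 -2.49699969e-04  9.99995317e-01 -5.01148300e-04] [-0.16  0.2   1.58 -0.    1.36 -1.73]
spindle? [ 0.55570078 -0.00241326  0.08945123] 5
```

View pics/m1.png

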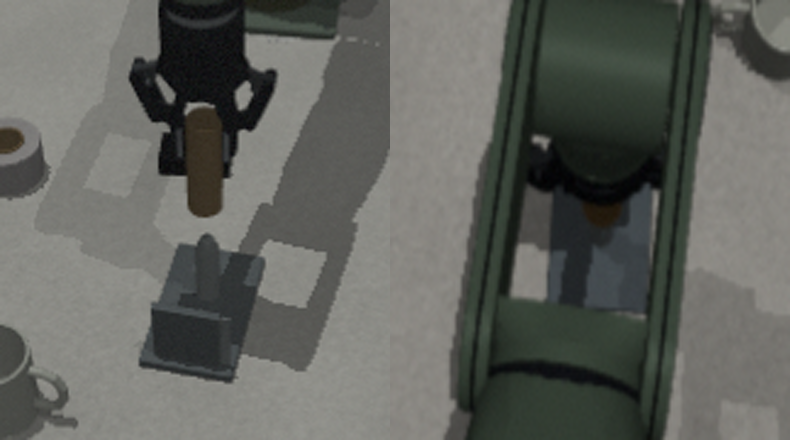

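The core is held and clear of the spindle (core bottom at crop (205,212), spindle tip at (207,240)). Next it goes over the tray.

Emit:
move_arm(deltas=[[[0.25, 0.936, 0, 0, 0, 0, 28], [0.25, 0.936, 0, 0, 0, 0, 28], [0.25, 0.936, 0, 0, 0, 0, 28], [0.25, 0.936, 0, 0, 0, 0, 28], [0.25, 0.936, 0, 0, 0, 0, 28], [0.25, 0.936, 0, 0, 0, 0, 28], [0.25, 0.936, 0, 0, 0, 0, 28], [0.25, 0.936, 0, 0, 0, 0, 28], [0.25, 0.936, 0, 0, 0, 0, 28], [0, 0, 0, 0, 0, -0.0463, 28], [0, 0, 0, 0, 0, -0.0463, 28], [0, 0, 0, 0, 0, -0.0463, 28]]])

```text
time: 6.82
position: [0.4754, 0.3321, 0.2116]
eef_rot: [-0.001, -0.219, 0.976, -0.0]
force: [-0.6, -0.3, -0.8]
grip_width: 0.425
gripper_force: 25.1
```

Emit:
move_arm(deltas=[[[0, 0, 0, 0, -0.0475, 0, 28], [0, 0, 0, 0, -0.0475, 0, 28], [0, 0, 0, 0, -0.0475, 0, 28], [0, 0, 0, 0, -0.0475, 0, 28], [0, 0, 0, 0, -0.0475, 0, 28], [0, 0, 0, 0, -0.0475, 0, 28], [0, 0, 0, 0, -0.0475, 0, 28], [0, 0, 0, 0, 0, 0, 28], [0, 0, 0, 0, 0, 0, 28]]])

```text
time: 7.95
position: [0.478, 0.3275, 0.219]
eef_rot: [0.44, -0.188, 0.874, 0.087]
force: [0.2, -0.0, -1.0]
grip_width: 0.422
gripper_force: 25.1
```

Run:
```python
from h import *
s=get_state();q=s['eef_rot'];print(s['position'],R.from_quat([*q[1:],q[0]]).as_matrix().round(3),s['joint_pos'].round(2),s['grip_width'])
```

```text
[0.47797086 0.32754446 0.21901366] [[-0.543 -0.404  0.736]
 [-0.252  0.915  0.317]
 [-0.801 -0.013 -0.598]] [ 0.49 -0.15  2.23 -0.45  0.15 -1.1 ] 0.42249824585438717
```

Emit:
move_arm(deltas=[[[0.4, 0.006, 0.3, 0, 0, 0, 28], [0.4, 0.006, 0.3, 0, 0, 0, 28], [0.4, 0.006, 0.3, 0, 0, 0, 28], [0.4, 0.006, 0.3, 0, 0, 0, 28], [0.4, 0.006, 0.3, 0, 0, 0, 28], [0, 0, 0, 0, 0, 0, 28], [0, 0, 0, 0, 0, 0, 28]]])

```text
time: 8.82
position: [0.4752, 0.3272, 0.1576]
eef_rot: [0.419, -0.189, 0.885, 0.08]
force: [-0.1, -0.7, -0.8]
grip_width: 0.421
gripper_force: 25.1
```

```bash
cat > p.py <<'E'
from h import *
s=get_state();q=s['eef_rot'];M=R.from_quat([*q[1:],q[0]]).as_matrix();p=s['position']
b=p+.069*M[:,2];print(p.round(4),M.round(3).tolist(),s['joint_pos'].round(2),"bottom",b.round(4),"mid",(p+.012*M[:,2]).round(4),"edge z",b[2]-.018*np.hypot(M[0,2],M[1,2]),s['force'].round(1))
E
python3 p.py
```

```text
[0.4752 0.3272 0.1576] [[-0.578, -0.4, 0.711], [-0.267, 0.916, 0.299], [-0.771, -0.017, -0.636]] [ 0.49 -0.02  2.24 -1.11  0.08 -0.43] bottom [0.5242 0.3479 0.1137] mid [0.4837 0.3308 0.1499] edge z 0.09977631564524235 [-0.1 -0.7 -0.8]
```

Emit:
move_arm(deltas=[[[0, 0, 0, 0, 0.045, 0, 28], [0, 0, 0, 0, 0.045, 0, 28], [0, 0, 0, 0, 0, 0, 28], [0, 0, 0, 0, 0, 0, 28]]])

```text
time: 9.32
position: [0.4878, 0.3118, 0.1612]
eef_rot: [0.382, -0.177, 0.906, 0.044]
force: [-0.4, -0.1, -0.7]
grip_width: 0.416
gripper_force: 25.1
```

```bash
python3 p.py
```

```text
[0.4878 0.3118 0.1612] [[-0.645, -0.355, 0.677], [-0.287, 0.933, 0.216], [-0.708, -0.055, -0.704]] [ 0.49 -0.02  2.17 -0.56  0.24 -0.97] bottom [0.5344 0.3266 0.1126] mid [0.4959 0.3143 0.1527] edge z 0.0998038607627264 [-0.4 -0.1 -0.7]
```

Emit:
move_arm(deltas=[[[0, 0, 0, 0, 0.05, 0, 28], [0, 0, 0, 0, 0.05, 0, 28], [0, 0, 0, 0, 0, 0, 28], [0, 0, 0, 0, 0, 0, 28]]])

```text
time: 9.82
position: [0.4877, 0.3096, 0.1594]
eef_rot: [0.242, -0.18, 0.953, 0.015]
force: [-0.2, -0.3, -1.6]
grip_width: 0.422
gripper_force: 25.1
```

```bash
python3 p.py
```

```text
[0.4877 0.3096 0.1594] [[-0.818, -0.351, 0.457], [-0.336, 0.935, 0.115], [-0.467, -0.06, -0.882]] [ 0.47  0.04  1.97 -0.18  0.66 -1.36] bottom [0.5192 0.3175 0.0985] mid [0.4932 0.311  0.1488] edge z 0.09002955744383336 [-0.2 -0.3 -1.6]
```

Emit:
move_arm(deltas=[[[0.1, 0.117, 0.435, 0, 0, 0, 28], [0.1, 0.117, 0.435, 0, 0, 0, 28], [0.1, 0.117, 0.435, 0, 0, 0, 28], [0.1, 0.117, 0.435, 0, 0, 0, 28], [0, 0, 0, 0, -0.03, 0, 28], [0, 0, 0, 0, -0.02, 0, 28], [0, 0, 0, 0, 0, 0, 28], [0, 0, 0, 0, 0, 0, 28]]])

```text
time: 10.82
position: [0.5006, 0.3307, 0.0909]
eef_rot: [0.316, -0.179, 0.931, 0.03]
force: [0.0, -0.2, 0.3]
grip_width: 0.423
gripper_force: 25.1
```

```bash
python3 p.py
```

```text
[0.5006 0.3307 0.0909] [[-0.736, -0.351, 0.579], [-0.314, 0.934, 0.168], [-0.6, -0.058, -0.798]] [ 0.51  0.18  2.07 -0.5   0.29 -1.  ] bottom [0.5405 0.3423 0.0358] mid [0.5075 0.3328 0.0813] edge z 0.025000297271797672 [ 0.  -0.2  0.3]
```

Emit:
move_arm(deltas=[[[0.13, 0.012, 0.17, 0, 0, 0, 28], [0.12, 0.012, 0.17, 0, 0, 0, 28], [0, 0, 0, 0, 0, 0, 28], [0, 0, 0, 0, 0, 0, 28]]])

```text
time: 11.32
position: [0.502, 0.3312, 0.075]
eef_rot: [0.317, -0.178, 0.931, 0.03]
force: [-0.1, 1.6, -0.6]
grip_width: 0.421
gripper_force: 25.1
```

```bash
python3 p.py
```

```text
[0.502  0.3312 0.075 ] [[-0.735, -0.351, 0.58], [-0.313, 0.935, 0.168], [-0.601, -0.058, -0.797]] [ 0.51  0.22  2.07 -0.57  0.26 -0.92] bottom [0.542  0.3428 0.02  ] mid [0.5089 0.3332 0.0655] edge z 0.009158627320988252 [-0.1  1.6 -0.6]
```

Emit:
move_arm(deltas=[[[0, 0, 0, 0, 0, 0, 60], [0, 0, 0, 0, 0, 0, 75], [0, 0, 0, 0, 0, 0, 80], [0, 0, 0, 0, 0, 0, 80], [0, 0, 0, 0, 0, 0, 80], [0, 0, 0, 0, 0, 0, 80]]])

```text
time: 12.08
position: [0.5013, 0.3309, 0.0743]
eef_rot: [0.317, -0.178, 0.931, 0.029]
force: [1.2, -0.2, 0.3]
grip_width: 0.936
gripper_force: 0.0
```

Emit:
move_arm(deltas=[[[0, 0, -0.3, 0, 0, 0, 80], [0, 0, -0.6, 0, 0, 0, 80], [-0.3, 0, -0.6, 0, 0, 0, 80], [-0.3, 0, -0.6, 0, 0, 0, 80], [-0.3, 0, -0.6, 0, 0, 0, 80], [0, 0, 0, 0, 0.05, 0, 80], [0, 0, 0, 0, 0.05, 0, 80], [0, 0, 0, 0, 0.05, 0, 80], [0, 0, 0, 0, 0.05, 0, 80], [0, 0, 0, 0, 0, 0, 80]]])

```text
time: 13.32
position: [0.4671, 0.3248, 0.1823]
eef_rot: [0.014, -0.179, 0.983, -0.027]
force: [-1.1, -0.8, -0.4]
grip_width: 0.933
gripper_force: 0.0
```

```bash
python3 p.py
python3 - <<'E'
from h import *
i,d=read_camera("scene");j,d2=read_camera("top")
a=i[140:290,390:520];b=j[160:290,130:260]
cv2.imwrite("pics/m2.png",np.hstack([cv2.resize(a,(380,440),interpolation=2),cv2.resize(b,(410,440),interpolation=2)]))
E
```

```text
[0.4671 0.3248 0.1823] [[-0.936, -0.35, 0.038], [-0.352, 0.935, -0.047], [-0.019, -0.057, -0.998]] [ 0.49  0.24  1.61 -0.06  1.28 -1.42] bottom [0.4697 0.3216 0.1135] mid [0.4676 0.3242 0.1704] edge z 0.11237200736815665 [-1.1 -0.8 -0.4]
```

View pics/m2.png

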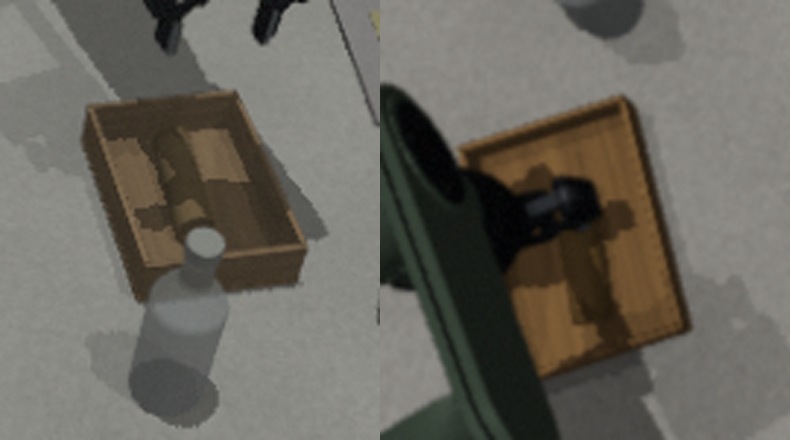

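The core lies inside the tray (crop left (180,180)) and the bottle is upright. Now I'll straighten the tool.

```bash
cat > o.py <<'E'
from h import *
s=get_state();q=s['eef_rot'];M=R.from_quat([*q[1:],q[0]])
v=(M.inv()*R.from_matrix(np.diag([-1.,1,-1]))).as_rotvec()/np.pi
print(s['time'],s['position'].round(4),"rotvec/pi to vertical",v.round(4),s['grip_width'],s['force'].round(1))
E
python3 o.py
```

```text
13.425 [0.4646 0.3239 0.1817] rotvec/pi to vertical [-0.0172  0.0088  0.1146] 0.9376667534476991 [ 0.1 -0.1 -0.9]
```

Emit:
move_arm(deltas=[[[0, 0, -0.2, -0.0057, 0.003, 0.038, 85], [0, 0, -0.2, -0.0057, 0.003, 0.038, 85], [0, 0, 0, -0.0057, 0.003, 0.038, 85], [-0.183, -0.953, 0, 0, 0, 0, 85], [-0.183, -0.953, 0, 0, 0, 0, 85], [-0.183, -0.953, 0, 0, 0, 0, 85], [-0.183, -0.953, 0, 0, 0, 0, 85], [-0.183, -0.953, 0, 0, 0, 0, 85], [-0.183, -0.953, 0, 0, 0, 0, 85], [-0.183, -0.953, 0, 0, 0, 0, 85], [-0.183, -0.953, 0, 0, 0, 0, 85], [-0.183, -0.953, 0, 0, 0, 0, 85]]])

```text
time: 14.92
position: [0.5296, -0.0186, 0.1984]
eef_rot: [0.0, -0.001, 1.0, -0.001]
force: [0.4, 0.4, 0.8]
grip_width: 0.997
gripper_force: 0.0
```

Emit:
move_arm(deltas=[[[-0.183, -0.953, 0, 0, 0, 0, 85], [-0.183, -0.953, 0, 0, 0, 0, 85], [-0.183, -0.953, 0, 0, 0, 0, 85], [-0.183, -0.953, 0, 0, 0, 0, 85], [-0.183, -0.953, 0, 0, 0, 0, 85], [-0.183, -0.953, 0, 0, 0, 0, 85], [-0.183, -0.953, 0, 0, 0, 0, 85], [0, 0, 0, 0, 0, 0, 85], [0, 0, 0, 0, 0, 0, 85]]])

```text
time: 16.05
position: [0.5818, -0.2836, 0.1985]
eef_rot: [-0.001, -0.001, 1.0, -0.0]
force: [-0.4, -0.4, -0.4]
grip_width: 0.995
gripper_force: 0.0
```

```bash
python3 o.py
```

```text
16.05 [ 0.5818 -0.2836  0.1985] rotvec/pi to vertical [-0.0001 -0.0004  0.0006] 0.9947601299848073 [-0.4 -0.4 -0.4]
```

Emit:
move_arm(deltas=[[[0, -0.05, 0.6, 0, 0, 0, 85], [0, 0, 0.7, 0, 0, 0, 85], [0, 0, 0.7, 0, 0, 0, 85], [0, 0, 0.7, 0, 0, 0, 85], [0, 0, 0.6, 0, 0, 0, 85], [0, 0, 0, 0, 0, 0, 85], [0, 0, 0, 0, 0, 0, 85]]], squeeze=40)

```text
time: 16.92
position: [0.5832, -0.2865, 0.0678]
eef_rot: [0.0, -0.001, 1.0, -0.001]
force: [0.5, -0.3, -0.0]
grip_width: 1.001
gripper_force: 0.0
```

Emit:
move_arm(deltas=[[[0, 0, 0, 0, 0, 0, 50], [0, 0, 0, 0, 0, 0, 50], [0, 0, 0, 0, 0, 0, 50], [0, 0, 0, 0, 0, 0, 50], [0, 0, 0, 0, 0, 0, 50], [0, 0, 0, 0, 0, 0, 50], [0, 0, 0, 0, 0, 0, 50]]], squeeze=40)

```text
time: 17.8
position: [0.5838, -0.2877, 0.0685]
eef_rot: [0.001, -0.001, 1.0, -0.001]
force: [0.6, 1.1, 5.9]
grip_width: 0.676
gripper_force: 43.5
```

```bash
python3 o.py
```

```text
17.8 [ 0.5838 -0.2877  0.0685] rotvec/pi to vertical [-0.0007  0.0005  0.0004] 0.6758369383843856 [0.6 1.1 5.9]
```

Emit:
move_arm(deltas=[[[0, 0, -0.1, 0, 0, 0, 50], [0, 0, -0.3, 0, 0, 0, 50], [0, 0, -0.5, 0, 0, 0, 50], [0, 0, -0.6, 0, 0, 0, 50], [0, 0, -0.6, 0, 0, 0, 50], [0, 0, -0.6, 0, 0, 0, 50], [0, 0, -0.5, 0, 0, 0, 50], [0, 0, 0, 0, 0, 0, 50]]])

```text
time: 18.8
position: [0.5842, -0.288, 0.1979]
eef_rot: [0.002, -0.001, 1.0, -0.002]
force: [1.1, 0.2, -1.9]
grip_width: 0.684
gripper_force: 43.3
```

Emit:
move_arm(deltas=[[[0.035, 0.5, 0, 0, 0, 0, 50], [0.04, 0.8, 0, 0, 0, 0, 50], [0.05, 0.9, 0, 0, 0, 0, 50], [0.05, 0.9, 0, 0, 0, 0, 50], [0.05, 0.9, 0, 0, 0, 0, 50], [0.05, 0.9, 0, 0, 0, 0, 50], [0.05, 0.9, 0, 0, 0, 0, 50], [0.05, 0.7, 0, 0, 0, 0, 50], [0.03, 0.52, 0, 0, 0, 0, 50], [0, 0, 0, 0, 0, 0, 50], [0, 0, 0, 0, 0, 0, 50], [0, 0, 0, 0, 0, 0, 50]]])

```text
time: 20.3
position: [0.5663, -0.0072, 0.1942]
eef_rot: [-0.001, 0.0, 1.0, -0.001]
force: [0.3, -0.4, -1.0]
grip_width: 0.682
gripper_force: 43.5
```

```bash
python3 o.py
python3 - <<'E'
from h import *
i,d=read_camera("scene");cv2.imwrite("pics/s3.png",i);np.save("pics/s3.npy",d)
j,d2=read_camera("top")
P=cloud("scene",d);z=P[...,2];g=i.mean(2)
tz=get_state()['position'][2];low=tz-.066
# lower-body of the roll: fit circle radius 30 to front surface per height
for a in (.015,.03,.045):
    m=(d>0)&(abs(z-(low+a))<.006)&(np.hypot(P[...,0]-.575,P[...,1]+.005)<.05)
    c,r=circ(P[m][:,:2]) if m.sum()>5 else (0,0);print(a,c,r,m.sum(), P[m][:,1].min(),P[m][:,1].max(),P[m][:,0].max())
m=(d>0)&(z>.03)&(z<.095)&(np.hypot(P[...,0]-.567,P[...,1]+.005)<.03)
print("spindle",[ (P[m&(abs(z-h)<.006)].max(0).round(4),P[m&(abs(z-h)<.006)].min(0).round(4)) for h in(.05,.065,.08) if (m&(abs(z-h)<.006)).any()])
a=i[90:280,230:410];cv2.imwrite("pics/m3.png",cv2.resize(a,(560,590),interpolation=2))
E
```

```text
20.3 [ 0.5663 -0.0072  0.1942] rotvec/pi to vertical [-0.0004 -0.0003 -0.    ] 0.6824414920490198 [ 0.3 -0.4 -1. ]
0.015 [ 0.56620433 -0.00663321] 0.02817931035474639 85 -0.03418633229695578 0.022455489284384678 0.5969946631756319
0.03 [ 0.56581143 -0.00659578] 0.028633246957435913 85 -0.032604116121483784 0.0228196736199498 0.5980843302129804
0.045 [ 0.56555627 -0.00692399] 0.028760510976643845 86 -0.03588680698837107 0.02242051276661841 0.5971678251756826
spindle [(array([0.5814, 0.007 , 0.0556]), array([ 0.5668, -0.0174,  0.0446])), (array([0.5817, 0.0074, 0.0708]), array([ 0.5686, -0.0168,  0.0594])), (array([0.5807, 0.007 , 0.0857]), array([ 0.5654, -0.017 ,  0.0742]))]
```

View pics/m3.png

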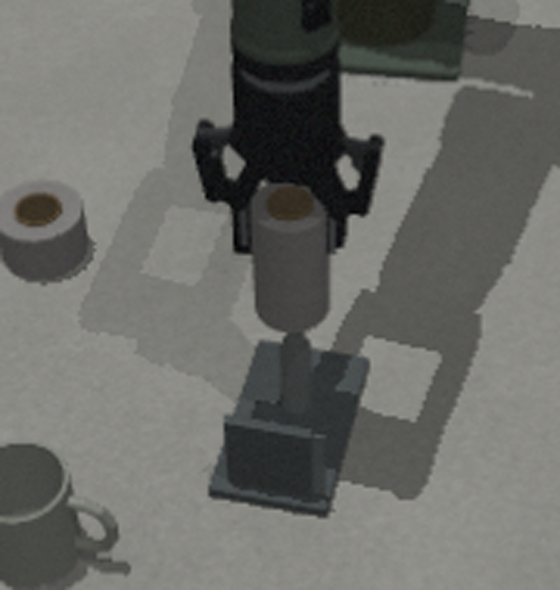

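The roll hangs vertical just above the spindle (roll bottom at crop (292,325), tip at (295,335)), so only a 1 mm correction is needed. Lowering in stages.

Emit:
move_arm(deltas=[[[-0.03, 0.03, 0.2, 0, 0, 0, 50], [0, 0, 0.3, 0, 0, 0, 50], [0, 0, 0.3, 0, 0, 0, 50], [0, 0, 0.3, 0, 0, 0, 50], [0, 0, 0.3, 0, 0, 0, 50], [0, 0, 0, 0, 0, 0, 50], [0, 0, 0, 0, 0, 0, 50]]])

```text
time: 21.28
position: [0.5676, -0.0051, 0.1385]
eef_rot: [-0.0, -0.001, 1.0, -0.001]
force: [0.1, -0.5, -1.4]
grip_width: 0.682
gripper_force: 43.5
```

```bash
python3 o.py
```

```text
21.275 [ 0.5676 -0.0051  0.1385] rotvec/pi to vertical [-0.0003 -0.0002  0.0004] 0.6818641052566845 [ 0.1 -0.5 -1.4]
```

Emit:
move_arm(deltas=[[[0, 0, 0.25, 0, 0, 0, 50], [0, 0, 0.25, 0, 0, 0, 50], [0, 0, 0.25, 0, 0, 0, 50], [0, 0, 0.25, 0, 0, 0, 50], [0, 0, 0.2, 0, 0, 0, 50], [0, 0, 0, 0, 0, 0, 50], [0, 0, 0, 0, 0, 0, 50]]])

```text
time: 22.15
position: [0.5676, -0.0052, 0.0905]
eef_rot: [-0.0, -0.001, 1.0, -0.001]
force: [-0.8, 0.3, -2.2]
grip_width: 0.677
gripper_force: 43.5
```

Emit:
move_arm(deltas=[[[0, 0, 0.05, 0, 0, 0, 50], [0, 0, 0.05, 0, 0, 0, 50], [0, 0, 0, 0, 0, 0, 50]]])

```text
time: 22.52
position: [0.5671, -0.0051, 0.0861]
eef_rot: [-0.001, -0.001, 1.0, -0.0]
force: [0.6, -0.3, -1.7]
grip_width: 0.683
gripper_force: 43.5
```

Emit:
move_arm(deltas=[[[0, 0, 0.04, 0, 0, 0, 50], [0, 0, 0.03, 0, 0, 0, 50], [0, 0, 0, 0, 0, 0, 50]]])

```text
time: 22.9
position: [0.5672, -0.0052, 0.0833]
eef_rot: [-0.001, -0.001, 1.0, -0.0]
force: [-0.8, 0.0, -2.5]
grip_width: 0.677
gripper_force: 43.5
```

Emit:
move_arm(deltas=[[[0, 0, 0.025, 0, 0, 0, 50], [0, 0, 0.025, 0, 0, 0, 50], [0, 0, 0, 0, 0, 0, 50]]])

```text
time: 23.28
position: [0.5672, -0.0052, 0.0813]
eef_rot: [-0.001, -0.001, 1.0, -0.0]
force: [-0.3, 0.5, -2.2]
grip_width: 0.676
gripper_force: 43.5
```

Emit:
move_arm(deltas=[[[0, 0, 0.025, 0, 0, 0, 50], [0, 0, 0, 0, 0, 0, 50]]])

```text
time: 23.52
position: [0.5674, -0.0052, 0.0805]
eef_rot: [-0.0, -0.001, 1.0, -0.001]
force: [0.9, -0.6, -1.7]
grip_width: 0.684
gripper_force: 43.6
```

Emit:
move_arm(deltas=[[[0, 0, 0.025, 0, 0, 0, 50], [0, 0, 0, 0, 0, 0, 50]]])

```text
time: 23.78
position: [0.5676, -0.0052, 0.0805]
eef_rot: [-0.0, -0.001, 1.0, -0.001]
force: [-2.0, 0.6, 5.6]
grip_width: 0.682
gripper_force: 44.2
```

Contact with the plate is felt (+5.6 N). Releasing and retreating.

Emit:
move_arm(deltas=[[[0, 0, 0, 0, 0, 0, 65], [0, 0, 0, 0, 0, 0, 75], [0, 0, 0, 0, 0, 0, 85], [0, 0, 0, 0, 0, 0, 85], [0, 0, 0, 0, 0, 0, 85], [0, 0, 0, 0, 0, 0, 85]]])

```text
time: 24.52
position: [0.5673, -0.0052, 0.0794]
eef_rot: [-0.0, -0.001, 1.0, -0.0]
force: [0.8, 0.1, -0.5]
grip_width: 0.994
gripper_force: 0.0
```

Emit:
move_arm(deltas=[[[0, 0, -0.2, 0, 0, 0, 85], [0, 0, -0.4, 0, 0, 0, 85], [0, 0, -0.6, 0, 0, 0, 85], [0, 0, -0.8, 0, 0, 0, 85], [0, 0, -0.8, 0, 0, 0, 85], [0, 0, -0.8, 0, 0, 0, 85], [0.8, 0, -0.6, 0, 0, 0, 85], [0.8, 0, 0, 0, 0, 0, 85], [0.8, 0, 0, 0, 0, 0, 85], [0, 0, 0, 0, 0, 0, 85]]])

```text
time: 25.78
position: [0.4702, -0.0049, 0.2489]
eef_rot: [0.0, -0.001, 1.0, -0.001]
force: [1.6, 0.0, 0.6]
grip_width: 0.997
gripper_force: 0.0
```

```bash
python3 o.py
python3 - <<'E'
from h import *
i,d=read_camera("scene");cv2.imwrite("pics/s4.png",i)
P=cloud("scene",d);z=P[...,2]
m=(d>0)&(z>.115)&(z<.14)&(np.hypot(P[...,0]-.567,P[...,1]+.005)<.04)
c,r=cv2.minEnclosingCircle(P[m][:,:2].astype(np.float32));print("roll top",c,r,np.percentile(P[m][:,2],[20,50,80]))
E
```

```text
25.775 [ 0.4702 -0.0049  0.2489] rotvec/pi to vertical [-0.0004  0.0002  0.0004] 0.9968942055292389 [1.6 0.  0.6]
roll top (0.5676830410957336, -0.004825775511562824) 0.03142981231212616 [0.12095477 0.1234062  0.12531916]
```

View pics/s4.png

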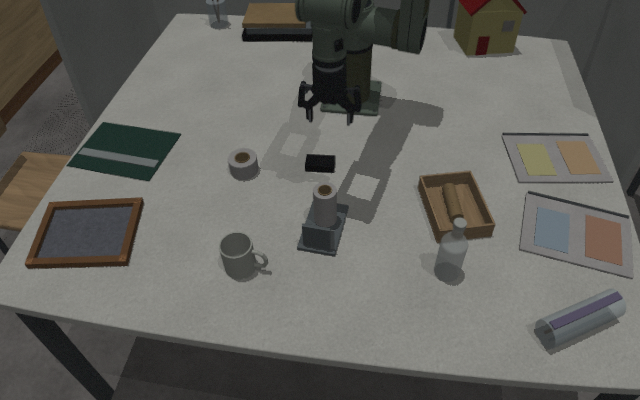

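The roll stands on the stand (325,205) with its top at about 0.125 m, as expected. The core lies in the tray at (453,203), and the other things are where they were.

```bash
python3 -c "
from bench import *
print(job_done())"
```

```text
the job is handed in; nothing more can be done
None
```

The empty core is lying in the wooden tray and the tall roll is fully down on the stand, with the other things left where they were; I handed the job in at about 26 s.

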